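# Lay out the samples round the two-bowl cupping board

### The arm

A 7-joint arm with a two-finger parallel gripper is mounted at the origin on the work surface; the furniture and walls round the work are solid. World frame = base frame: x ahead of the robot, y to its left, z up, the work surface at z = 0. Lengths are in m, angles in rad, forces in N, time in s.
With the tool pointing down it reaches from about 0.4 to 0.875 m from the base axis. Payload 19.3 kg.
Tool frame: the origin (TCP) lies midway between the tips of the shut fingers; the grasp point (between the pads) lies 19 mm behind it; z points along the fingers, y is the line along which they close (so a half turn about z gives the same grasp; the last joint's range is limited). The gripper opens to 85 mm and grips with 20 to 120 N. Pads are 22 mm wide; open, the fingers measure 114 mm over their backs; the gripper's body (76 mm by 85 mm) begins 54 mm behind the grasp point. The pads swing forward as they close: fully open they stand 13 mm farther back than shut.
Start: joints at [1.188, 0.521, -0.036, 1.599, 0.021, 1.021, -0.113], TCP at [0.192, -0.595, 0.231] pointing down, gripper open.
Joint ranges: [-2.91, 2.91], [-0.3, 2.13], [-1.5, 1.42], [0.17, 2.43], [-1.26, 4.41], [0.16, 1.93], [-2.52, 2.52]. Speed limits (rad/s): [1.89, 1.89, 2.39, 2.39, 3.01, 3.01, 3.01].

### API

Orientations are given as a unit quaternion [x, y, z, w].
In Python, from station import env gives the robot as it stands. Calls block until the motion is done:
- env.move_pose(position, orientation): joint-space move of the TCP to a pose.
- env.line_to(position, velocity=0.15, frame=None, contact_N=None): straight line of the TCP; frame=None keeps the orientation; velocity is the mean speed in m/s. With contact_N (N) it stops when the force on the tool has changed by that much, and returns True; else False.
- env.move_joints(angles): joint-space move.
- env.open_gripper() and env.close(): open the fingers fully, or close them until they stop; the grip force is fixed at half the most.
- env.hold(seconds).
- env.ik(position, orientation): joint angles nearest the present ones, or None.
- env.state(): the state.
- env.snapshot(name): name is "side" or "top" or "wrist"; returns a dict with "pixels" (384x512x3 uint8, red, green, blue), "intrinsics" (3x3 intrinsics, pixels), "origin" and "rotation" of the camera in the world; the wrist camera has in their place "T_tool_cam" (4x4, takes a point from camera to tool coordinates, whose origin is the TCP and whose axes are the flange's). Camera axes: x right, y up, looking along -z (the intrinsics and any distortion apply to the point x, -y, -z); pixel columns grow to the right and rows downward; lengths in m; the calibration is good to about 2 mm. A picture is of the moment at which its call begins: read the wrist's pose just before it. There is no depth.
A pose or a line that the arm cannot do raises env.IKError and nothing moves.
- env.sign_off(): hands the job in; it is judged then, once.
The state is a dict: "clock": time; "qpos": joint angles; "qd": joint speeds; "joint_efforts": joint torques, N m; "eef_pos": TCP position; "tcp_rot": TCP orientation; "force": force on the tool from outside, world axes, zero at the start; "wrist_torque": the same for the moment, N m; "opening": finger opening in m; "gripper_force": force on a finger pad.
Only numpy, scipy, OpenCV 4.12 (cv2) and the standard library are available. Lean on these libraries where they do the work, as an engineer would, in place of code of your own. Each camera call takes 0.05 s, during which the arm holds its last target. There are 200 camera calls.

### The job

Get the cupping table ready for the next tasting: stand the larger sample tin in the middle of the scale's weighing pan, and stand the smaller tin on the wooden board exactly half-way between its two bowls, with the little capped vial standing upright in the middle of that small tin's lid. Lay the spoon on the table in front of the board (the side nearer the robot), parallel to the board's long edge and centred on it, with its handle about 6 cm from that edge.

Things in the scene. Friction and masses are not known exactly. Their poses are not given: they have to be found in the camera images.
- big_tin_center (a point): centre (half-way up) of the larger sample tin: loose round closed metal tin, 62 mm diameter, 40 mm high, flat lid, paper band; z of its frame points up through the lid
- small_tin_center (a point): centre (half-way up) of the smaller sample tin: loose round closed metal tin, 44 mm diameter, 36 mm high, flat lid, paper band; z points up through the lid
- vial_center (a point): centre (half-way up) of the vial: loose small dark bottle with a black cap, 40 mm high in all; body 20 mm diameter for the lower 30 mm, cap 16 mm diameter; z points up through the cap
- spoon_center (a point): middle of the spoon's length, 8 mm above its underside: loose steel cupping spoon 166 mm long lying on the table; its long axis is y of this frame, scoop (40 mm wide) at +y from +37 to +83 mm, handle (10 mm wide, up to 17 mm high) from +37 to -83 mm on the y axis; the handle rises towards the scoop (about 10 mm high at its middle, 17 mm next to the scoop); the spoon balances at about +35 mm
- board: fixed wooden board, 130 mm (x) by 340 mm (y), 15 mm thick, flat on the table, origin at the centre of its underside, z up; x points away from the robot, so its front edge is at x = -65 mm; a filled cupping bowl (114 mm wide, rim 81 mm above the table) is fixed on it at y = +110 mm and another at y = -110 mm, both at x = 0
- board_mid (a point): point on the board's top face (15 mm above the table) half-way between its two bowls; same axes as the board
- scale_pan (a point): centre of the top face of the scale's steel weighing pan, 24 mm above the table; the pan is 112 mm (x) by 118 mm (y). The bench scale is fixed, 160 mm (x) by 130 mm (y), and its two small keys are on the strip at -x; z up

How it is judged:
At the end, for the whole second after the job is handed in: At rest, upright: big tin within 15 mm of the pan's centre; small tin within 15 mm of half-way between the bowls; vial on its lid within 11 mm of its axis. Spoon flat on the table, its middle 35-85 mm before the board's front edge, within 25 mm of centred, parallel within 0.2 rad (horizontal distance between big_tin_center and scale_pan below 0.015 m and z of big_tin_center in the frame of scale_pan between 0.015 and 0.025 m and angle between each of big_tin_center, small_tin_center, vial_center's own z axis and vertical below 0.1 rad and horizontal distance between small_tin_center and board_mid below 0.015 m and z of small_tin_center in the frame of board_mid between 0.013 and 0.023 m and horizontal distance between vial_center and small_tin_center below 0.011 m and z of vial_center in the frame of small_tin_center between 0.033 and 0.043 m and x of spoon_center in the frame of board between -0.15 and -0.1 m and y of spoon_center in the frame of board between -0.025 and 0.025 m and angle between the y axis of spoon_center and the y axis of board, either way round below 0.2 rad and height (world z) of spoon_center below 0.016 m and angle between spoon_center's own z axis and vertical below 0.25 rad and linear speed of each of big_tin, small_tin, vial, spoon below 0.02 m/s); the robot touches nothing.
It also fails if it takes over 104 s, if anything falls off the work surface, if the arm or the gripper's body presses on something with over 40 N, if the wrist force passes 120 N, or if a joint passes its speed limit or range.

## Working session

There is one attempt and no reset: what is moved stays moved. The work goes in short steps, each a Python script; the robot and the scene stay as the last script left them, time stands still between calls to the robot, and variables do not carry over. Pictures are saved under pics/ and viewed, at most 14 in all, crops included, and the job is handed in when it is done.

```bash
ls; mkdir -p pics; python3 - <<'E'
from station import env
import cv2,numpy as np
s=env.state();print(s['clock'],s['eef_pos'],s['tcp_rot'],s['opening'])
for n in("top","side"):
    d=env.snapshot(n);cv2.imwrite(f"pics/{n}0.png",d['pixels'][:,:,::-1])
    print(n,{k:np.round(v,3).tolist() for k,v in d.items() if k!='pixels'})
E
```

```text
pics
0.0 [ 0.19218019 -0.59436504  0.23072496] [ 9.87797205e-01  1.55744521e-01 -1.33504734e-04 -5.55145020e-04] 0.08551319313181685
top {'intrinsics': [[468.588, 0.0, 256.968], [0.0, 468.588, 188.542], [0.0, 0.0, 1.0]], 'origin': [0.438, 0.008, 1.217], 'rotation': [0.035, -0.037, -0.705, 0.707]}
side {'intrinsics': [[496.355, 0.0, 254.787], [0.0, 496.355, 185.581], [0.0, 0.0, 1.0]], 'origin': [0.113, 1.084, 0.565], 'rotation': [-0.105, 0.534, 0.826, -0.148]}
```

View pics/top0.png

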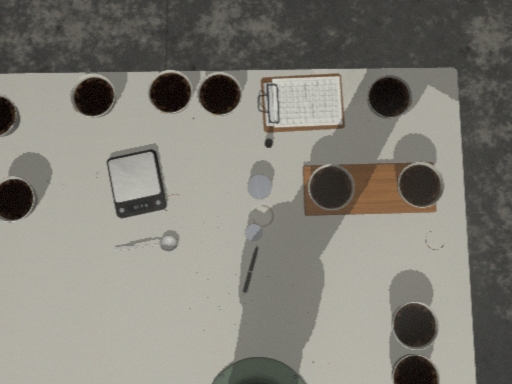

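View pics/side0.png

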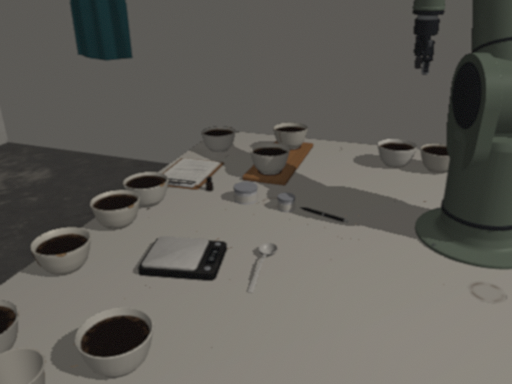

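Top view: big tin (260,186), small tin (254,232), vial (268,143), spoon scoop (169,241) with its handle going left to (117,245), pan (134,176), board spanning (304–436, 164–215) with bowls at (331,187) and (419,184). The side view agrees, with the big tin at (246,192), small tin at (285,201) and vial at (209,183). Next I'll measure these with masks.

```bash
cat > h.py <<'E'
import cv2,numpy as np
from scipy.spatial.transform import Rotation as R
def ray(d,uv):
    K=np.array(d['intrinsics']);p=np.linalg.solve(K,[uv[0],uv[1],1.]);v=np.array([p[0],-p[1],-p[2]])
    r=np.array(d['rotation']);M=R.from_quat(r).as_matrix() if r.size==4 else r
    return np.array(d['origin']),M@v
def onz(d,uv,z):
    o,v=ray(d,uv);return o+v*(z-o[2])/v[2]
def proj(d,P):
    r=np.array(d['rotation']);M=R.from_quat(r).as_matrix() if r.size==4 else r
    q=M.T@(np.array(P)-d['origin']);K=np.array(d['intrinsics']);u=K@[q[0]/-q[2],-q[1]/-q[2],1];return u[:2]
def big(m,box=None):
    m=m.astype(np.uint8)*255
    if box:
        k=np.zeros_like(m);x0,y0,x1,y1=box;k[y0:y1,x0:x1]=255;m=m&k
    return max(cv2.findContours(m,cv2.RETR_EXTERNAL,cv2.CHAIN_APPROX_NONE)[0],key=cv2.contourArea)
E
python3 - <<'E'
from station import env
from h import *
d=env.snapshot("top");np.savez("top.npz",**d);im=d['pixels'][:,:,::-1];hsv=cv2.cvtColor(im,cv2.COLOR_BGR2HSV)
H,S,V=[hsv[:,:,i].astype(int) for i in range(3)]
for p in[(260,186),(254,232),(268,143),(169,241),(135,243),(134,176),(370,190),(230,200),(263,215),(200,225)]:print(p,im[p[1],p[0]],hsv[p[1],p[0]])
b=cv2.boxPoints(cv2.minAreaRect(cv2.convexHull(big((S>100)&(V>60)&(H<25),(295,155,445,225)))))
W=np.array([onz(d,p,.015) for p in b]);print("board",b.round(1).tolist(),W.round(4).tolist(),np.linalg.norm(np.diff(W,axis=0),axis=1))
f=cv2.resize(im[120:265,100:290],None,fx=4,fy=4,interpolation=cv2.INTER_CUBIC);cv2.imwrite("pics/crop1.png",f)
E
```

```text
(260, 186) [145 143 141] [105   7 145]
(254, 232) [151 147 146] [114   8 151]
(268, 143) [38 40 41] [20 19 41]
(169, 241) [185 194 194] [ 30  12 194]
(135, 243) [126 133 134] [ 26  15 134]
(134, 176) [168 173 175] [ 21  10 175]
(370, 190) [ 64  95 135] [ 13 134 135]
(230, 200) [163 171 174] [ 22  16 174]
(263, 215) [123 130 130] [ 30  14 130]
(200, 225) [164 175 177] [ 25  19 177]
board [[303.5, 165.8000030517578], [433.79998779296875, 162.1999969482422], [435.20001220703125, 211.3000030517578], [304.8999938964844, 214.89999389648438]] [[0.6207, -0.1154, 0.015], [0.6313, -0.4539, 0.015], [0.5039, -0.4528, 0.015], [0.4937, -0.1179, 0.015]] [0.33866263 0.12737793 0.33503139]
```

View pics/crop1.png

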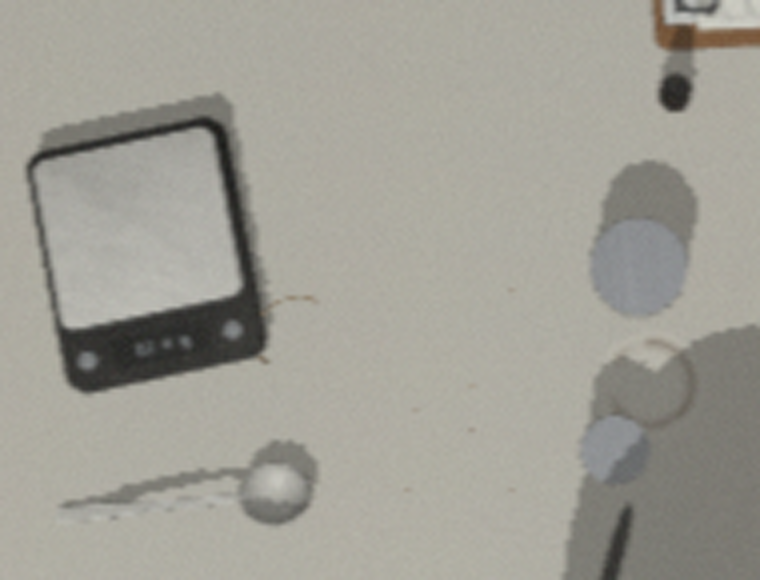

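The crop shows these centres in full-image pixels: big lid (259.4,186.6), small lid (253.2,232.2), vial cap (268.4,143), scoop (168.6,241.6), handle tip (115,248) and pan centre (135,176). The board edges come out at 0.337 × 0.127 m, close to the stated size. Next I'll take sub-pixel centres and cross-check them in the side view.

```bash
cat >> h.py <<'E'
def cen(c):
    m=cv2.moments(c);return np.array([m['m10']/m['m00'],m['m01']/m['m00']])
E
python3 - <<'E'
from station import env
from h import *
d=dict(np.load("top.npz"));im=d['pixels'][:,:,::-1].astype(int);V=im.max(2);bl=cv2.blur((im[:,:,0]-im[:,:,2]).astype(np.float32),(3,3))
s=env.snapshot("side");out={}
def rep(n,c,z):
    p,r=cv2.minEnclosingCircle(c);P=onz(d,cen(c),z);print(n,cen(c).round(1),'r mm',round(r*(d['origin'][2]-z)/468.6*1e3,1),P.round(4),'side px',proj(s,P).round(0));return P
rep('big',big(bl>-1,(240,165,280,205)),.04)
rep('small',big(bl>-1,(238,218,272,248)),.036)
rep('vial',big(V<75,(258,133,280,153)),.035)
gray=im.mean(2)
for n,bx in(('bowlL',(306,165,355,211)),('bowlR',(396,162,444,207))):rep(n,big(V<70,bx),.072)
m=(V<80);c=big(m,(100,140,170,225));b=cv2.boxPoints(cv2.minAreaRect(c));W=np.array([onz(d,p,.022) for p in b]);print('scale',W.round(3).tolist(),np.linalg.norm(np.diff(W,axis=0),axis=1),W.mean(0))
x,y,w,h=cv2.boundingRect(c);k=np.zeros(V.shape,np.uint8);cv2.drawContours(k,[c],-1,1,-1)
c=big((k>0)&(V>120),(100,140,170,205));b=cv2.boxPoints(cv2.minAreaRect(c));W=np.array([onz(d,p,.024) for p in b]);print('pan',W.round(3).tolist(),np.linalg.norm(np.diff(W,axis=0),axis=1),W.mean(0))
print('board mid side',proj(s,[.5624,-.285,.015]))
for p,z in(((168.6,241.6),.012),((115.2,247.7),.006)):print('spoon',onz(d,p,z).round(4),proj(s,onz(d,p,z)).round(0))
for P in([.4,.3,.15],[.45,0,.15]):
  q=env.ik(P,[1,0,0,0]);print(q)
print(np.array(env.snapshot("wrist")['T_tool_cam']).round(3).tolist())
E
```

```text
big [259.2 186. ] r mm 29.7 [ 5.652e-01 -5.000e-04  4.000e-02] side px [244. 186.]
small [253.3 231.8] r mm 20.6 [0.4498 0.0141 0.036 ] side px [285. 196.]
vial [268.3 142.5] r mm 9.6 [ 0.6777 -0.0235  0.035 ] side px [209. 179.]
bowlL [330.9 187.4] r mm 50.4 [ 0.5589 -0.1766  0.072 ] side px [269. 152.]
bowlR [419.6 185.1] r mm 50.2 [ 0.5651 -0.3949  0.072 ] side px [289. 130.]
scale [[0.639, 0.396, 0.022], [0.665, 0.268, 0.022], [0.509, 0.234, 0.022], [0.483, 0.359, 0.022]] [0.12990402 0.15993462 0.12821044] [0.57415718 0.3142806  0.022     ]
pan [[0.524, 0.261, 0.024], [0.528, 0.257, 0.024], [0.525, 0.255, 0.024], [0.521, 0.259, 0.024]] [0.0053565  0.00364862 0.00535536] [0.52445595 0.2579687  0.024     ]
board mid side [279.4064523  157.98089573]
spoon [0.4247 0.2303 0.012 ] [265. 249.]
spoon [0.4087 0.3679 0.006 ] [248. 289.]
[-0.89394723  0.44651062  0.17232738  2.00869749 -0.11582153  0.69547434
 -2.2199398 ]
[ 0.1609198   0.38923834 -0.36429537  2.10843711  0.21706008  0.67874684
 -1.91903478]
[[-0.0, 0.951, 0.309, 0.079], [1.0, 0.0, 0.001, -0.001], [0.001, 0.309, -0.951, -0.142], [0.0, 0.0, 0.0, 1.0]]
```

```bash
cat >> h.py <<'E'
from station import env
def quat(a):
    y=np.array([np.cos(a),np.sin(a),0]);z=np.array([0,0,-1.]);return R.from_matrix(np.c_[np.cross(y,z),y,z]).as_quat()
def over(P,a):
    """joint move to P, tool down, closing line at world angle a (either half turn)"""
    best=None
    for k in(0,np.pi):
        q=env.ik(list(P),quat(a+k).tolist())
        if q is not None:
            c=np.abs(np.array(q)-env.state()['qpos']).max()
            if best is None or c<best[0]: best=(c,q)
    env.move_joints(best[1])
def wrist():
    s=env.state();d=env.snapshot("wrist");T=np.eye(4);T[:3,:3]=R.from_quat(s['tcp_rot']).as_matrix();T[:3,3]=s['eef_pos']
    T=T@np.array(d['T_tool_cam']);d['origin']=T[:3,3];d['rotation']=T[:3,:3];return d
def save(d,n): cv2.imwrite(f"pics/{n}.png",d['pixels'][:,:,::-1])
def st(): s=env.state();print('t',round(s['clock'],2),np.round(s['eef_pos'],4),'open',round(s['opening'],4),'F',np.round(s['force'],1))
E
python3 - <<'E'
from h import *
d=dict(np.load("top.npz"));im=d['pixels'].astype(int);V=im.max(2)
for e in((33,158),(212,125),(243,292),(70,330),(139.5,226)):
    print(onz(d,(np.array(e)+.5)/4-.5+[100,120],.024).round(4))
over([.45,.014,.17],np.pi/2);st();print(np.round(env.state()['qpos'],2))
w=wrist();save(w,'w1');print(proj(w,[.4498,.0141,.036]),proj(w,[.5652,-.0005,.04]))
E
```

```text
[0.6353 0.3889 0.024 ]
[0.6572 0.2744 0.024 ]
[0.5491 0.2519 0.024 ]
[0.5245 0.3615 0.024 ]
[0.5914 0.3192 0.024 ]
t 2.62 [0.4501 0.0133 0.1699] open 0.0856 F [ 0.6 -0.6 -0.1]
[ 0.57  0.48 -0.94  2.07  0.52  0.84  0.9 ]
[259.06913465 181.68738332] [246.11697728 282.94846836]
```

View pics/w1.png

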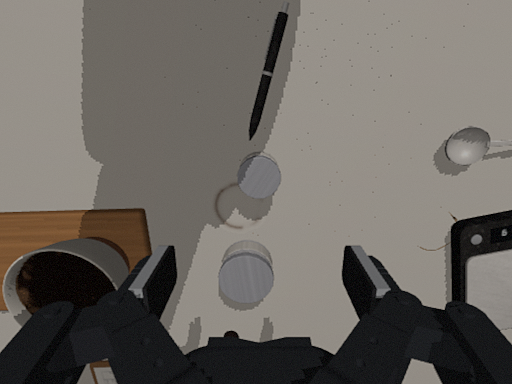

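Pan centre is at (0.591,0.319). In the wrist view the small lid is at (260,177) and the big lid at (246,278), both about 4 px from where I predicted. The pen tip at (250,138) stays clear of a y-direction grasp. I'll pick up the small tin now.

```bash
cat >> h.py <<'E'
def pick(x,y,z,up=.17):
    p=env.state()['eef_pos'];env.line_to([x,y,z+.05],.25)
    print('hit',env.line_to([x,y,z],.1,contact_N=12));env.close();st();env.line_to([x,y,up],.25);st()
def place(x,y,z,up,extra=.004):
    env.line_to([x,y,z+.02],.2);c=env.line_to([x,y,z-extra],.04,contact_N=6);print('contact',c);st()
    env.open_gripper();env.line_to([x,y,up],.25)
BM=np.array([.5622,-.2854]);BY=.031;PAN=np.array([.5914,.3188])
E
python3 - <<'E'
from h import *
pick(.448,.0141,.005);over([*BM,.17],BY);st();w=wrist();save(w,'w2');print(np.round(env.state()['qpos'],2))
E
```

```text
hit False
t 4.42 [0.4483 0.014  0.0056] open 0.0422 F [-2.8 -0.4 16.4]
t 5.22 [0.4475 0.0137 0.169 ] open 0.0423 F [-0.2 -0.5 -1.3]
t 6.44 [ 0.5623 -0.2836  0.1695] open 0.0423 F [0.3 0.2 0.4]
[ 0.68  0.63 -0.47  1.63  0.33  0.96  0.14]
```

View pics/w2.png

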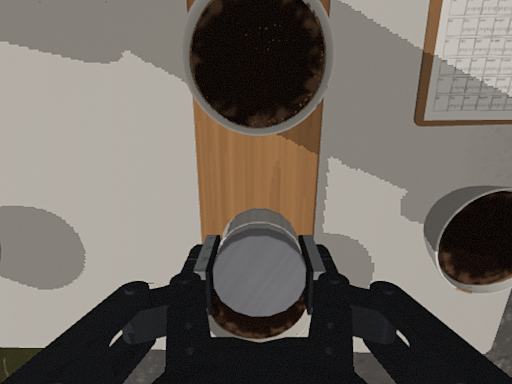

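The tin sits upright between the pads, with its lid centre at about (259,271), over the board between the two bowls. I'll place it and check.

```bash
python3 - <<'E'
from h import *
d=env.snapshot('wrist')
s=env.state();w=wrist();print('lid in hand',onz(w,(259,271),s['eef_pos'][2]+.0306),s['eef_pos'])
place(*BM,.0206,.19);st()
env.hold(.2);over([BM[0]-.0,BM[1]-.0,.22],BY);w=wrist();save(w,'w3');print(proj(w,[*BM,.051]))
over([.676,-.0235,.17],np.pi/2);st();w=wrist();save(w,'w4');print(proj(w,[.6777,-.0235,.035]),proj(w,[.6777,-.0235,.04]))
E
```

```text
lid in hand [ 0.56127682 -0.27735621  0.20050475] [ 0.56242432 -0.28379461  0.16990475]
contact True
t 7.9 [ 0.5622 -0.2855  0.0207] open 0.0418 F [-1.3  0.7 10.6]
t 9.22 [ 0.5616 -0.2853  0.1891] open 0.0851 F [ 0.2 -0.2 -1.1]
[258.94804448 172.7698073 ]
t 10.84 [ 0.6758 -0.025   0.1697] open 0.0854 F [-0.1 -0.7 -0.1]
[259.79626313 183.66385977] [259.80861424 185.11211339]
```

```bash
python3 -c "
import cv2,numpy as np
a=cv2.imread('pics/w3.png');b=cv2.imread('pics/w4.png');cv2.imwrite('pics/c34.png',cv2.resize(np.hstack([a,b]),(800,300),interpolation=cv2.INTER_AREA))"
```

```text
(no output)
```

View pics/c34.png

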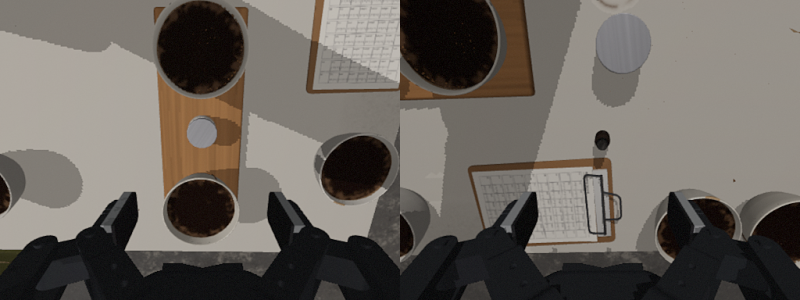

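Left picture (w3): the small tin stands between the bowls, lid at about (259,169). Right picture (w4): the vial is upright, cap at about (258,177), just short of the clipboard. Both again sit about 4 px above where I predicted, so I'll measure both by mask.

```bash
python3 - <<'E'
from h import *
w=wrist();print(w['intrinsics'][0][0]);im=w['pixels'].astype(int);V=cv2.cvtColor(w['pixels'],cv2.COLOR_RGB2HSV)[:,:,2]
c=big(V<70,(235,160,285,198));print(cv2.boundingRect(c),cen(c),'vial top',onz(w,(258,177),.04),onz(w,cen(c),.03))
b=big((im[:,:,2]-im[:,:,0]>-2)&(V>80),(240,10,345,110));print('big lid wrist',cen(b),onz(w,cen(b),.04),cv2.minEnclosingCircle(b)[1])
# w3: camera pose at BM,z .22 ; relative check
im=cv2.imread('pics/w3.png');V=im.max(2)
from types import SimpleNamespace
for bx in((195,10,320,125),(205,225,310,310)):
    k=big(V<60,bx);print('coffee',cv2.minEnclosingCircle(k),cv2.boundingRect(k))
k=big((im[:,:,0].astype(int)-im[:,:,2]>-2)&(V>80),(230,140,285,195));print('lid',cen(k))
E
```

```text
288.483569558095
(250, 167, 19, 25) [258.89550827 178.83167849] vial top [ 0.66955801 -0.02557792  0.04      ] [ 0.67421   -0.0247311  0.03     ]
big lid wrist [285.60106917  55.00269303] [ 0.56113888 -0.00129179  0.04      ] 38.63945770263672
coffee ((255.7709503173828, 60.841094970703125), 58.8166618347168) (201, 10, 111, 110)
coffee ((256.435302734375, 266.0), 42.857460021972656) (214, 230, 86, 74)
lid [258.06550424 169.82469369]
```

```bash
python3 - <<'E'
from h import *
pick(.675,-.0245,.005);over([*BM,.19],BY);env.hold(.2);st();w=wrist();save(w,'w5')
w4=cv2.imread('pics/w4.png')
t=env.snapshot('top');save(t,'top1');im=t['pixels'].astype(int);V=im.max(2)
cv2.imwrite('pics/c5.png',np.hstack([cv2.resize(w['pixels'][180:380,130:380,::-1],(500,400)),cv2.resize(w4[140:220,215:305],(300,267)).__class__ is None or np.vstack([cv2.resize(w4[140:220,215:305],(300,267)),np.zeros((133,300,3),np.uint8)])]))
E
```

```text
hit False
t 12.82 [ 0.6751 -0.0245  0.0053] open 0.0185 F [-1.1 -0.4  5.7]
t 13.63 [ 0.6744 -0.0248  0.1689] open 0.0189 F [ 0.1 -0.4 -0. ]
t 14.93 [ 0.5627 -0.2842  0.1897] open 0.0184 F [-0.2 -0.2 -0.6]
```

View pics/c5.png

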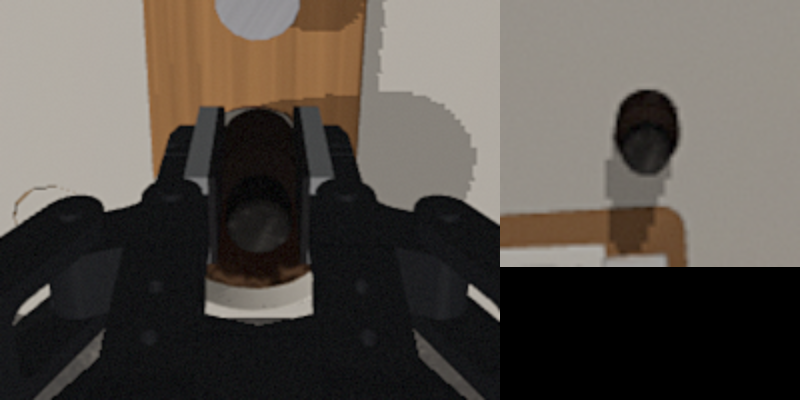

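The vial is held upright, cap top at full-image (259,292.5). I'll measure its offset in the hand and the tin's actual position, then place it.

```bash
python3 - <<'E'
from h import *
w=wrist();s=env.state();p=np.array(s['eef_pos']);c=onz(w,(259,292.5),p[2]+.035);off=(c-p)[:2];print('vial off',off)
w3=dict(w);
im=w['pixels'].astype(int);k=big((im[:,:,2]-im[:,:,0]>-2)&(im.max(2)>80),(225,140,290,202));print('lid px',cen(k),cv2.boundingRect(k));tin=onz(w,cen(k),.051);print('tin wrist',tin,BM)
t=cv2.cvtColor(cv2.imread('pics/top1.png'),cv2.COLOR_BGR2RGB);d=dict(np.load('top.npz'))
for y in range(188,196):pass
E
```

```text
vial off [-0.00076617 -0.0013225 ]
lid px [258.63586957 177.93025362] (238, 157, 42, 42)
tin wrist [ 0.56118076 -0.2818335   0.051     ] [ 0.5622 -0.2854]
```

```bash
python3 - <<'E'
from h import *
place(.562,-.2802,.0563,.20);st()
over([.5645,-.001,.2],np.pi/2);env.hold(.1)
t=env.snapshot('top');save(t,'top2')
im=cv2.resize(cv2.imread('pics/top2.png')[150:230,295:445],None,fx=5,fy=5,interpolation=cv2.INTER_CUBIC);cv2.imwrite('pics/c6.png',im)
for P in([.5612,-.2818,.091],[.5612,-.2818,.051],[*BM,.051]):print(((proj(t,P)-[295,150])*5).round(0))
E
```

```text
contact True
t 16.32 [ 0.562  -0.2803  0.0562] open 0.0181 F [-2.3  1.1 11.8]
t 17.7 [ 0.5617 -0.2802  0.1999] open 0.0857 F [-0.5  0.5 -0.7]
[403. 178.]
[383. 187.]
[390. 185.]
```

View pics/c6.png

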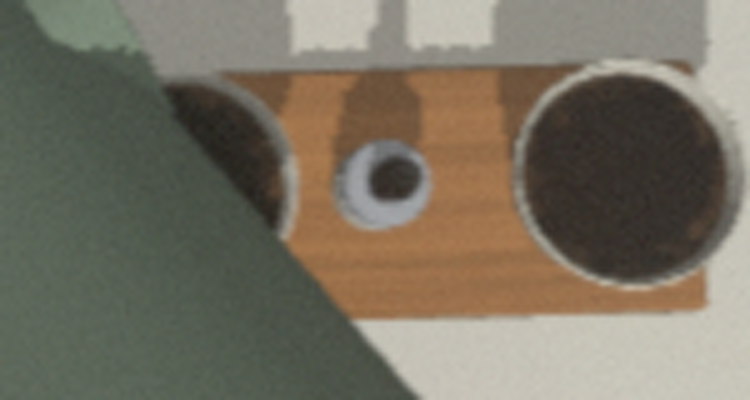

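The vial stands upright on the small tin: lid centre (384,185) and cap (397,177) in the crop, against (383,187) and (403,178) predicted, so it's about 3 mm off. Next is the big tin.

```bash
python3 - <<'E'
from h import *
pick(.5645,-.001,.007,.19);over([*PAN,.19],np.pi/2+.2);st();w=wrist();s=env.state();p=np.array(s['eef_pos'])
im=w['pixels'].astype(int);k=big((im[:,:,2]-im[:,:,0]>-2)&(im.max(2)>70),(200,200,320,330));print(cen(k),cv2.boundingRect(k),(onz(w,cen(k),p[2]+.033)-p)[:2])
place(*PAN,.0305,.2);st()
over([.4217-.0,.2556,.2],.115);env.hold(.1);w=wrist();save(w,'w7');st()
t=env.snapshot('top');save(t,'top3')
for P in([.4217,.2556,.015],[.4183,.2854,.01],[*PAN,.064],[*PAN,.024]):print(proj(w,P).round(0),proj(t,P).round(0))
E
```

```text
hit False
t 20.68 [ 0.5649 -0.001   0.008 ] open 0.0598 F [-3.3 -1.3 11.9]
t 21.57 [ 0.5639 -0.0014  0.1888] open 0.0601 F [ 0.2  1.  -3. ]
t 22.78 [0.5921 0.317  0.1896] open 0.06 F [ 0.7  0.  -2.1]
[259.30451277 270.70004503] (200, 209, 120, 121) [-0.00849741 -0.00037537]
contact True
t 24.18 [0.5918 0.318  0.0315] open 0.0602 F [ 0.5 -3.2  7.4]
t 25.38 [0.5911 0.3183 0.1991] open 0.0855 F [-0.  -0.1 -0.5]
t 26.63 [0.422  0.2559 0.1999] open 0.0854 F [ 0.2 -0.1 -0.5]
[259. 168.] [158. 243.]
[259. 191.] [147. 244.]
[ 91. 220.] [131. 174.]
[110. 206.] [135. 176.]
```

View pics/w7.png

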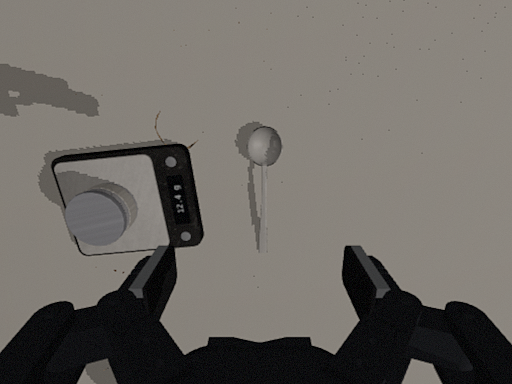

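The big tin stands on the pan: lid (96,217), pan centre about (117,204), both shifted alike from prediction, so it's centred. The spoon's scoop is at (265,146) and its handle tip at (264,253). I'll fix its pose from here and grip it.

```bash
python3 - <<'E'
from h import *
w=wrist();sc=onz(w,(265,146),.012)[:2];tip=onz(w,(264,253),.006)[:2]
u=(sc-tip)/np.linalg.norm(sc-tip);print('scoop',sc,'tip',tip,'len',np.linalg.norm(sc-tip),u)
ct=onz(dict(np.load('top.npz')),(168.6,241.6),.012)[:2]; ax=(sc+ct)/2
g=ax-u*(.060-.025);print('grip',g,'scoop top',ct)
a=np.arctan2(u[0],-u[1]);a=np.arctan2(*( [u[0],-u[1]]));print('a',a)
over([*g,.15],a);pick(*g,.005,.2)
bx=np.array([np.cos(BY),np.sin(BY)]);by=np.array([-bx[1],bx[0]])
T=BM-.13*bx-.025*by;print('target',T);over([*T,.2],BY);env.hold(.1);st();w=wrist();save(w,'w8')
E
```

```text
scoop [0.41719749 0.22992888] tip [0.4013614  0.37109279] len 0.14204939671495365 [ 0.11148295 -0.99376635]
grip [0.41704506 0.26492025] scoop top [0.42469643 0.23034798]
a 0.11171518150165569
hit False
t 28.94 [0.417  0.2649 0.0051] open 0.0042 F [-0.4  0.1  2.2]
t 29.88 [0.4168 0.2644 0.1988] open 0.0041 F [-0.   0.5  0.1]
target [ 0.43303734 -0.31441734]
t 32.06 [ 0.4334 -0.3136  0.1997] open 0.0042 F [-0.7 -0.4 -1.2]
```

View pics/w8.png

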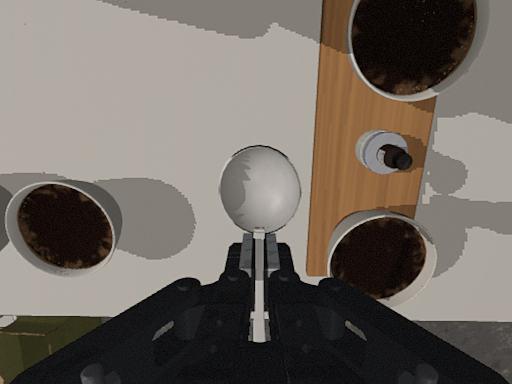

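The spoon is held straight, but the wrist turned half round, so the scoop now points to +y. Either way is allowed. I'll shift the target so the spoon's middle is centred.

```bash
python3 - <<'E'
from h import *
bx=np.array([np.cos(BY),np.sin(BY)]);by=np.array([-bx[1],bx[0]])
T=BM-.13*bx+.025*by;env.line_to([*T,.15],.2);place(*T,.0055,.2,.003);st()
env.line_to([.36,-.264,.25],.25) if env.ik([.36,-.264,.25],env.state()['tcp_rot']) is not None else None
w=wrist();save(w,'w9');over([.19,-.594,.231],0.3+np.pi/2);env.hold(.2);st()
t=env.snapshot('top');save(t,'top4');cv2.imwrite('pics/c7.png',cv2.resize(cv2.imread('pics/top4.png')[125:285,90:460],None,fx=2.1,fy=2.1,interpolation=cv2.INTER_CUBIC))
for P in([*(BM-.125*bx),.008],[*BM,.051],[*BM,.091],[*PAN,.064]):print(((proj(t,P)-[90,125])*2.1).round(0))
E
```

```text
contact True
t 33.91 [ 0.4323 -0.2644  0.0045] open 0.0041 F [2.8 1.4 6.8]
t 35.6 [ 0.431  -0.2641  0.199 ] open 0.0856 F [-0.8  0.6 -0.7]
t 37.74 [ 0.191  -0.5935  0.2313] open 0.0853 F [ 0.5 -0.3  0.3]
[591. 236.]
[594. 130.]
[603. 127.]
[ 85. 103.]
```

View pics/c7.png

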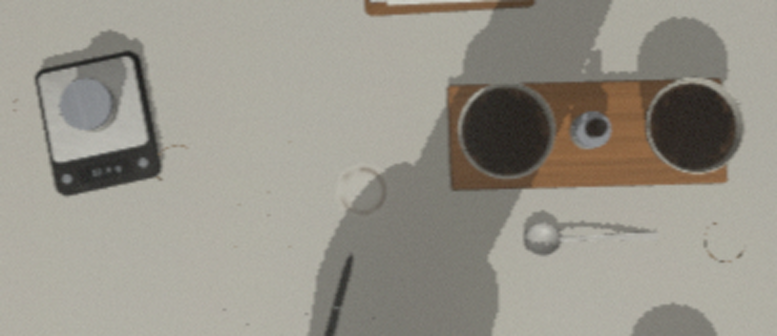

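The final top view (2.1× crop) shows the big tin lid at (86,104) on the pan (expected 85,103) and the small tin lid at (591,131) (expected 594,130). The vial cap is at (597,127), about 3 mm off its axis. The spoon runs from 523 to 658, so its middle is at about 590 (expected 591), parallel to the board. The arm is clear of everything, so I'm handing in.

```bash
python3 -c "
from station import env
print(env.sign_off())"
```

```text
the job is handed in; nothing more can be done
None
```

The job is handed in at about 38 s of the 104 s allowed, and the last top view shows both tins, the vial and the spoon all within tolerance; the sign-off returned no verdict.

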